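# Find the empty pocket of the parts case and push its flap open

## Robot

A 6-joint arm with a two-finger parallel gripper is mounted at the origin on the work surface. World frame = base frame: x ahead of the robot, y to its left, z up, the work surface at z = 0. Lengths are in m, angles in rad, forces in N, time in s.
With the tool pointing down it reaches from about 0.35 to 0.975 m from the base axis. Payload 4.9 kg.
Tool frame: the origin (TCP) lies on the centre line of the jaws, within the pads' length; the fingertips stand 14 mm ahead of it and the grasp point (between the pads) lies 5 mm behind it; z points along the fingers, y is the line along which they close (so a half turn about z gives the same grasp; the last joint's range is limited). The gripper opens to 85 mm and grips with 20 to 120 N. Pads are 22 mm wide; open, the fingers measure 114 mm over their backs; the gripper's body (76 mm by 85 mm) begins 54 mm behind the grasp point. The pads swing forward as they close: fully open they stand 13 mm farther back than shut.
Start: joints at [-1.373, 0.053, 1.613, -0, 1.476, -0.119], TCP at [0.195, -0.594, 0.212] pointing down, gripper open.
Joint ranges: [-3.01, 3.01], [-1.01, 2.22], [0.06, 2.58], [-1.02, 4.17], [0.09, 2.62], [-3.14, 3.14]. Speed limits (rad/s): [2.57, 2.57, 3.14, 3.14, 3.14, 3.14].

## Interface

Orientations are given as a unit quaternion [w, x, y, z].
In Python, from plant import * gives the robot as it stands.
- The arm moves only by the tool send_rows, never from a script. Its argument "steps" is a list of rows, each an object with "translation": the shift along the tool's x, y, z in cm, a list of three; "delta_rot": the turn, a rotation vector about the tool's x, y, z in rad, a list of three; "jaw": the finger opening in cm, from 0 to 8.54. In form: [{"translation": [dx, dy, dz], "delta_rot": [rx, ry, rz], "jaw": jaw}, ...]. A call has exactly 8 rows; each row is the pose to reach, as a shift and turn from the pose commanded when the call began, along the tool's axes at that moment; what a row does not reach only later rows make up. A row lasts 1/10 s, in which the tool goes at most 50 mm and 8.59 degrees, less where a joint would pass 70% of its speed; a pose out of reach is approached as far as the arm can. A call with a gripper value outside its range is refused whole. The fingers move at their own pace and stop on an object; the grip force is fixed at half the most. Time passes only in rows, so rows that repeat a pose let the fingers close, or fill a call up. It gives the time, the measured TCP pose, the force, the opening and the grip force at its end, in the units of the state.
- state(): the state, without advancing time (a new reading comes with each control period).
- grab_frame(name): name is "scene" or "top"; returns a dict with "pixels" (480x640x3 uint8, blue, green, red), "range_z" (480x640 float32, m along the optical axis (not along the pixel's ray), 0 where there is no reading), "fx", "fy", "cx", "cy" (pixels), "dist" ([k1, k2, p1, p2, k3] as OpenCV has them; the pictures are not rectified), "rvec" (rotation vector, rad) and "tvec" (3), from world to camera coordinates, as OpenCV has them. Camera axes: x right, y down, z forward; pixel columns grow to the right and rows downward; lengths in m; the calibration is good to about 2 mm. A picture is of the moment at which its call begins.
- job_done(): hands the job in; it is judged then, once.
The state is a dict: "time": time; "joint_pos": joint angles; "joint_vel": joint speeds; "joint_efforts": joint torques, N m; "tool_pos": TCP position; "tool_rot": TCP orientation; "contact_force": force on the tool from outside, world axes, zero at the start; "ft_torque": the same for the moment, N m; "gripper_width": opening from 0.0 (shut) to 1.0 (fully open); "grasp_force": force on a finger pad.
Only numpy, scipy, OpenCV 4.12 (cv2) and the standard library are available. Lean on these libraries where they do the work, as an engineer would, in place of code of your own. Each camera call takes 0.05 s, during which the arm holds its last target. There are 200 camera calls.

## Task

Three of the four pockets of the grey parts case on the repair desk are full and one is empty, and only the empty one's flap rocks when you press its orange dot. Press the flaps gently with a fingertip, one after another, until you find the one that rocks, then push that flap down until it is fully open and leave it open. Never lean hard on a flap, do not pick anything up, and leave the spool, jar, screwdriver and phone where they are.

Things in the scene. Friction and masses are not known exactly. Their poses are not given: they have to be found in the camera images.
- case: grey parts case fixed to the desk, 125 (x) x 290 (y) x 62 mm tall, origin at the centre of its underside. Four pockets in a row along y, pitch 71 mm, each 66 mm wide, 115 mm long in x, floor 5 mm above the desk, under white flaps flush with the rim. Three are filled by a boxed part to just under the flap; one, not known beforehand, is empty but for a 3 mm pad
- flap_1 (a joint): tilt (rad) of the white flap at the +y end of the row, 106 (x) x 65 x 4 mm: 0 shut, 0.62 fully open, at a cushioned stop; the dotted end goes down into the pocket, the other end rises, never the reverse. Over a full pocket it gives at most about 0.04, then is rigid; over the empty one it swings against steady friction, about 2 N at the dot, has no spring and stays where left
- flap_1_dot (a point): centre of the flat orange dot (20 mm across) on top of flap 1, 62 mm above the desk when shut; moves with the flap. The hinge pin runs along the case's y, 50 mm to the +x side of the dot (case frame), 60 mm above the desk; the flap reaches 25 mm beyond the dot on the -x side, 31 mm beyond the pin on the +x side
- flap_2 (a joint): tilt (rad) of the white flap second from the +y end, 106 (x) x 65 x 4 mm: 0 shut, 0.62 fully open, at a cushioned stop; the dotted end goes down into the pocket, the other end rises, never the reverse. Over a full pocket it gives at most about 0.04, then is rigid; over the empty one it swings against steady friction, about 2 N at the dot, has no spring and stays where left
- flap_2_dot (a point): centre of the flat orange dot (20 mm across) on top of flap 2, 62 mm above the desk when shut; moves with the flap. The hinge pin runs along the case's y, 50 mm to the +x side of the dot (case frame), 60 mm above the desk; the flap reaches 25 mm beyond the dot on the -x side, 31 mm beyond the pin on the +x side
- flap_3 (a joint): tilt (rad) of the white flap third from the +y end, 106 (x) x 65 x 4 mm: 0 shut, 0.62 fully open, at a cushioned stop; the dotted end goes down into the pocket, the other end rises, never the reverse. Over a full pocket it gives at most about 0.04, then is rigid; over the empty one it swings against steady friction, about 2 N at the dot, has no spring and stays where left
- flap_3_dot (a point): centre of the flat orange dot (20 mm across) on top of flap 3, 62 mm above the desk when shut; moves with the flap. The hinge pin runs along the case's y, 50 mm to the +x side of the dot (case frame), 60 mm above the desk; the flap reaches 25 mm beyond the dot on the -x side, 31 mm beyond the pin on the +x side
- flap_4 (a joint): tilt (rad) of the white flap at the -y end of the row, 106 (x) x 65 x 4 mm: 0 shut, 0.62 fully open, at a cushioned stop; the dotted end goes down into the pocket, the other end rises, never the reverse. Over a full pocket it gives at most about 0.04, then is rigid; over the empty one it swings against steady friction, about 2 N at the dot, has no spring and stays where left
- flap_4_dot (a point): centre of the flat orange dot (20 mm across) on top of flap 4, 62 mm above the desk when shut; moves with the flap. The hinge pin runs along the case's y, 50 mm to the +x side of the dot (case frame), 60 mm above the desk; the flap reaches 25 mm beyond the dot on the -x side, 31 mm beyond the pin on the +x side
- spool_mid (a point): bystander: yellow solder spool standing loose on the desk, 52 mm across, 38 mm tall; its centre
- jar_mid (a point): bystander: amber jar with black cap standing loose on the desk, 38 mm across, 45 mm tall; its centre
- driver: bystander: red-handled screwdriver lying loose along its own x, 170 mm long, handle to its -x, 26 mm high
- phone_mid (a point): bystander: black phone lying loose on the desk, 72 x 148 x 8 mm; its centre

How it is judged:
On the way, in this order (a step that is already met when the one before it is completed fails the run):
1. the flap over the empty pocket rocks under a press (value of joint any of flap_1, flap_2, flap_3, flap_4 above 0.1 rad).
2. that flap is pushed open (value of joint any of flap_1, flap_2, flap_3, flap_4 above 0.5 rad), for 0.2 s.
At the end, for the whole second after the job is handed in: one flap, the one over the empty pocket, stands open by more than 0.50 rad (its stop is at 0.62) and at rest, and the other three are shut (under 0.10 rad) (((value of joint flap_1 above 0.5 rad and velocity of joint flap_1 between -0.05 and 0.05 rad/s and value of joint each of flap_2, flap_3, flap_4 below 0.1 rad) or (value of joint flap_2 above 0.5 rad and velocity of joint flap_2 between -0.05 and 0.05 rad/s and value of joint each of flap_1, flap_3, flap_4 below 0.1 rad) or (value of joint flap_3 above 0.5 rad and velocity of joint flap_3 between -0.05 and 0.05 rad/s and value of joint each of flap_1, flap_2, flap_4 below 0.1 rad) or (value of joint flap_4 above 0.5 rad and velocity of joint flap_4 between -0.05 and 0.05 rad/s and value of joint each of flap_1, flap_2, flap_3 below 0.1 rad))); the robot touches nothing.
It fails at once if a flap is pressed with more than 60 N (contact force between any of the fingers, the arm and flap_1 above 60 N or contact force between any of the fingers, the arm and flap_2 above 60 N or contact force between any of the fingers, the arm and flap_3 above 60 N or contact force between any of the fingers, the arm and flap_4 above 60 N).
It fails at once if the spool is picked up, or moved by more than 20 mm (distance of spool_mid from where it was at the start of the episode above 0.02 m).
It fails at once if the jar is picked up, or moved by more than 20 mm (distance of jar_mid from where it was at the start of the episode above 0.02 m).
It fails at once if the screwdriver is picked up, or moved by more than 20 mm (distance of driver from where it was at the start of the episode above 0.02 m).
It fails at once if the phone is picked up, or moved by more than 20 mm (distance of phone_mid from where it was at the start of the episode above 0.02 m).
It also fails if it takes over 45 s, if anything falls off the work surface, if the arm or the gripper's body presses on something with over 40 N, if the wrist force passes 120 N, or if a joint passes its speed limit or range.

## Working session

There is one attempt and no reset: what is moved stays moved. The work goes in short steps, Python scripts to look and compute and a tool call to move; the robot and the scene stay as the last step left them, time stands still between calls to the robot, and variables do not carry over. Pictures are saved under pics/ and viewed, at most 10 in all, crops included, and the job is handed in when it is done.

Besides the shell and the picture viewer there is one more tool, called after "Request:" in YAML: its name, and indented under it one key for each argument. send_rows: Moves the arm, as the interface text tells. Its arguments: {"type":"object","properties":{"steps":{"type":"array","items":{"type":"object","properties":{"translation":{"type":"array","items":{"type":"number"}},"delta_rot":{"type":"array","items":{"type":"number"}},"jaw":{"type":"number"}}}}},"required":["steps"]}

```bash
mkdir -p pics
cat > h.py <<'E'
from plant import *
import numpy as np, cv2
from scipy.spatial.transform import Rotation as R
def world(f,u,v,z=None):
    K=np.array([[f["fx"],0,f["cx"]],[0,f["fy"],f["cy"]],[0,0,1]]);
    p=cv2.undistortPoints(np.array([[[u,v]]],float),K,np.array(f["dist"],float))[0,0]
    M=cv2.Rodrigues(np.array(f["rvec"],float))[0];t=np.array(f["tvec"],float).ravel()
    d=M.T@np.array([p[0],p[1],1]);o=-M.T@t
    s=f["range_z"][int(v),int(u)] if z is None else (z-o[2])/d[2]
    return o+s*d
E
python3 - <<'E'
from h import *
s=state();print(s)
for n in("scene","top"):
    f=grab_frame(n);cv2.imwrite(f"pics/{n}0.png",f["pixels"])
    b=f["pixels"];h=cv2.cvtColor(b,cv2.COLOR_BGR2HSV)
    m=cv2.inRange(h,(5,150,120),(20,255,255))
    k,_,st,c=cv2.connectedComponentsWithStats(m)
    for i in range(1,k):
        if st[i,4]>25: print(n,c[i].round(1),st[i,4],world(f,*c[i]).round(4),world(f,*c[i],z=.062).round(4))
E
```

```text
{'time': 0.0, 'joint_pos': array([-1.37300053e+00,  5.33091494e-02,  1.61427793e+00,  2.64546317e-05,
        1.47601194e+00, -1.19028818e-01]), 'joint_vel': array([ 0.00101322, -0.00044916,  0.0006627 , -0.00023163,  0.00011067,
        0.00092801]), 'joint_efforts': array([ 1.00858142e-03, -3.93676937e+01, -3.70179069e+01,  2.69324727e-05,
        7.06518869e-03, -4.88907645e-06]), 'tool_pos': array([ 0.19457993, -0.5932471 ,  0.21030224]), 'tool_rot': array([-1.00292243e-03,  9.87478690e-01,  1.57749266e-01, -2.63421222e-05]), 'contact_force': array([ 0.17819923, -0.33568136,  0.10096618]), 'ft_torque': array([-0.01727337,  0.00723788, -0.00913388]), 'grasp_force': 0.0, 'gripper_width': 0.999214437866115}
scene [415.3 140.7] 319 [ 0.5412  0.5786 -0.0023] [0.5766 0.468  0.062 ]
scene [374.1 193.6] 67 [0.5638 0.2742 0.0202] [0.5861 0.221  0.062 ]
scene [281.3 235.3] 43 [0.4964 0.0166 0.0617] [0.4967 0.0162 0.062 ]
scene [258.2 258.4] 50 [ 0.4975 -0.0555  0.0629] [ 0.4969 -0.0548  0.062 ]
top [60.2 28.7] 4921 [ 1.4052  0.9267 -0.7485] [0.9793 0.5049 0.062 ]
top [579.9  25.2] 4600 [ 1.3955 -0.9934 -0.749 ] [ 0.974  -0.5215  0.062 ]
top [226.7  71.1] 50 [0.9101 0.189  0.01  ] [0.8879 0.1801 0.062 ]
top [ 55.9 114.9] 121 [0.8007 0.5    0.0795] [0.8067 0.5092 0.062 ]
top [ 35.9 256.5] 1007 [0.5372 0.5755 0.0015] [0.5344 0.5416 0.062 ]
top [316.  270.9] 68 [0.4966 0.0142 0.0618] [0.4966 0.0142 0.062 ]
top [353.7 270.1] 68 [ 0.4966 -0.0573  0.0621] [ 0.4967 -0.0573  0.062 ]
top [240.4 272.8] 61 [0.4961 0.1565 0.0629] [0.4961 0.1567 0.062 ]
top [278.2 271.9] 63 [0.4963 0.0855 0.0614] [0.4963 0.0855 0.062 ]
```

View pics/top0.png

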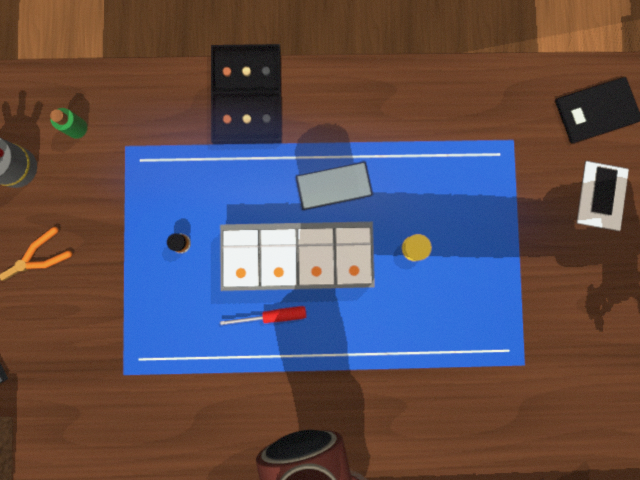

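View pics/scene0.png

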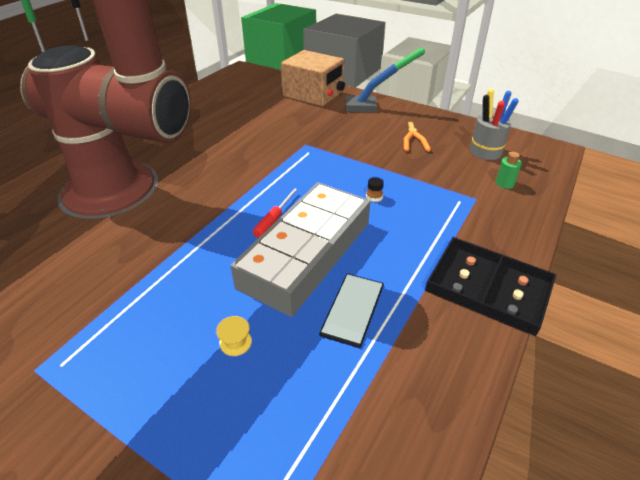

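Both views show the case almost square to the world. The dots in the top view are at px (240,273), (278,272), (316,271) and (354,270). That puts them at x≈0.4965 and y≈0.1565, 0.0855, 0.0142 and -0.0573, at z≈0.062 as they should be. The spool is at (417,247), the jar at (178,243), the phone at (335,185) and the driver at (265,317). I'm closing the gripper and going to flap 4 first.

Request:
send_rows:
  steps:
    - {"translation": [3.6, -3.25, 0], "delta_rot": [0, 0, 0.08], "jaw": 0}
    - {"translation": [7.2, -6.5, 0], "delta_rot": [0, 0, 0.16], "jaw": 0}
    - {"translation": [10.8, -9.75, 0], "delta_rot": [0, 0, 0.24], "jaw": 0}
    - {"translation": [14.4, -13, 0], "delta_rot": [0, 0, 0.317], "jaw": 0}
    - {"translation": [18, -16.25, 0], "delta_rot": [0, 0, 0.317], "jaw": 0}
    - {"translation": [21.6, -19.5, 0], "delta_rot": [0, 0, 0.317], "jaw": 0}
    - {"translation": [25.2, -22.75, 0], "delta_rot": [0, 0, 0.317], "jaw": 0}
    - {"translation": [28.8, -26, 0], "delta_rot": [0, 0, 0.317], "jaw": 0}

```text
time: 0.9
tool_pos: [0.3878, -0.2551, 0.2111]
tool_rot: [-0.0, 1.0, -0.0, 0.0]
contact_force: [0.5, -0.2, 0.0]
gripper_width: -0.001
grasp_force: 0.0
```

Request:
send_rows:
  steps:
    - {"translation": [2.2, -4, 0], "delta_rot": [0, 0, 0], "jaw": 0}
    - {"translation": [4.4, -8, 0], "delta_rot": [0, 0, 0], "jaw": 0}
    - {"translation": [6.6, -12, 0], "delta_rot": [0, 0, 0], "jaw": 0}
    - {"translation": [8.8, -16, 2], "delta_rot": [0, 0, 0], "jaw": 0}
    - {"translation": [10.9, -19.9, 4], "delta_rot": [0, 0, 0], "jaw": 0}
    - {"translation": [10.9, -19.9, 7], "delta_rot": [0, 0, 0], "jaw": 0}
    - {"translation": [10.9, -19.9, 10], "delta_rot": [0, 0, 0], "jaw": 0}
    - {"translation": [10.9, -19.9, 11], "delta_rot": [0, 0, 0], "jaw": 0}

```text
time: 1.7
tool_pos: [0.4937, -0.0568, 0.0973]
tool_rot: [-0.001, 1.0, 0.0, -0.003]
contact_force: [-1.0, 0.2, -0.0]
gripper_width: 0.002
grasp_force: 0.0
```

Request:
send_rows:
  steps:
    - {"translation": [0.2, 0, 0.3], "delta_rot": [0, 0, 0], "jaw": 0}
    - {"translation": [0.2, 0, 0.6], "delta_rot": [0, 0, 0], "jaw": 0}
    - {"translation": [0.2, 0, 0.9], "delta_rot": [0, 0, 0], "jaw": 0}
    - {"translation": [0.2, 0, 1.2], "delta_rot": [0, 0, 0], "jaw": 0}
    - {"translation": [0.2, 0, 1.4], "delta_rot": [0, 0, 0], "jaw": 0}
    - {"translation": [0.2, 0, 1.6], "delta_rot": [0, 0, 0], "jaw": 0}
    - {"translation": [0.2, 0, 1.8], "delta_rot": [0, 0, 0], "jaw": 0}
    - {"translation": [0.2, 0, 1.8], "delta_rot": [0, 0, 0], "jaw": 0}

```text
time: 2.5
tool_pos: [0.4982, -0.0581, 0.0832]
tool_rot: [-0.0, 1.0, -0.0, -0.0]
contact_force: [0.3, 0.4, -0.3]
gripper_width: 0.002
grasp_force: 0.0
```

Request:
send_rows:
  steps:
    - {"translation": [0, 0, 0.1], "delta_rot": [0, 0, 0], "jaw": 0}
    - {"translation": [0, 0, 0.2], "delta_rot": [0, 0, 0], "jaw": 0}
    - {"translation": [0, 0, 0.3], "delta_rot": [0, 0, 0], "jaw": 0}
    - {"translation": [0, 0, 0.4], "delta_rot": [0, 0, 0], "jaw": 0}
    - {"translation": [0, 0, 0.5], "delta_rot": [0, 0, 0], "jaw": 0}
    - {"translation": [0, 0, 0.6], "delta_rot": [0, 0, 0], "jaw": 0}
    - {"translation": [0, 0, 0.6], "delta_rot": [0, 0, 0], "jaw": 0}
    - {"translation": [0, 0, 0.6], "delta_rot": [0, 0, 0], "jaw": 0}

```text
time: 3.3
tool_pos: [0.4984, -0.0581, 0.0775]
tool_rot: [-0.0, 1.0, -0.0, -0.0]
contact_force: [-0.5, 0.1, 0.3]
gripper_width: 0.004
grasp_force: 0.0
```

Contact is expected near TCP z 0.076, so I'm continuing in small steps.

Request:
send_rows:
  steps:
    - {"translation": [0, 0, 0.05], "delta_rot": [0, 0, 0], "jaw": 0}
    - {"translation": [0, 0, 0.1], "delta_rot": [0, 0, 0], "jaw": 0}
    - {"translation": [0, 0, 0.15], "delta_rot": [0, 0, 0], "jaw": 0}
    - {"translation": [0, 0, 0.2], "delta_rot": [0, 0, 0], "jaw": 0}
    - {"translation": [0, 0, 0.25], "delta_rot": [0, 0, 0], "jaw": 0}
    - {"translation": [0, 0, 0.3], "delta_rot": [0, 0, 0], "jaw": 0}
    - {"translation": [0, 0, 0.3], "delta_rot": [0, 0, 0], "jaw": 0}
    - {"translation": [0, 0, 0.3], "delta_rot": [0, 0, 0], "jaw": 0}

```text
time: 4.1
tool_pos: [0.4984, -0.0581, 0.0745]
tool_rot: [-0.0, 1.0, -0.0, -0.0]
contact_force: [-0.0, -0.1, -0.2]
gripper_width: -0.005
grasp_force: 0.0
```

Request:
send_rows:
  steps:
    - {"translation": [0, 0, 0.05], "delta_rot": [0, 0, 0], "jaw": 0}
    - {"translation": [0, 0, 0.1], "delta_rot": [0, 0, 0], "jaw": 0}
    - {"translation": [0, 0, 0.15], "delta_rot": [0, 0, 0], "jaw": 0}
    - {"translation": [0, 0, 0.2], "delta_rot": [0, 0, 0], "jaw": 0}
    - {"translation": [0, 0, 0.2], "delta_rot": [0, 0, 0], "jaw": 0}
    - {"translation": [0, 0, 0.2], "delta_rot": [0, 0, 0], "jaw": 0}
    - {"translation": [0, 0, 0.2], "delta_rot": [0, 0, 0], "jaw": 0}
    - {"translation": [0, 0, 0.2], "delta_rot": [0, 0, 0], "jaw": 0}

```text
time: 4.9
tool_pos: [0.4984, -0.0581, 0.0726]
tool_rot: [-0.0, 1.0, -0.0, 0.0]
contact_force: [-0.3, -0.1, 0.0]
gripper_width: 0.002
grasp_force: 0.0
```

Request:
send_rows:
  steps:
    - {"translation": [0, 0, 0.05], "delta_rot": [0, 0, 0], "jaw": 0}
    - {"translation": [0, 0, 0.1], "delta_rot": [0, 0, 0], "jaw": 0}
    - {"translation": [0, 0, 0.15], "delta_rot": [0, 0, 0], "jaw": 0}
    - {"translation": [0, 0, 0.2], "delta_rot": [0, 0, 0], "jaw": 0}
    - {"translation": [0, 0, 0.2], "delta_rot": [0, 0, 0], "jaw": 0}
    - {"translation": [0, 0, 0.2], "delta_rot": [0, 0, 0], "jaw": 0}
    - {"translation": [0, 0, 0.2], "delta_rot": [0, 0, 0], "jaw": 0}
    - {"translation": [0, 0, 0.2], "delta_rot": [0, 0, 0], "jaw": 0}

```text
time: 5.7
tool_pos: [0.4984, -0.0581, 0.0705]
tool_rot: [0.0, 1.0, -0.0, 0.0]
contact_force: [-0.1, 1.0, 0.5]
gripper_width: -0.003
grasp_force: 0.0
```

Run:
```python
from h import *
print(state()["contact_force"])
f=grab_frame("scene");cv2.imwrite("pics/s1.png",cv2.resize(f["pixels"][170:320,200:400],None,fx=4,fy=4,interpolation=cv2.INTER_CUBIC))
```

```text
[-0.14477037  1.030306    0.52680334]
```

View pics/s1.png

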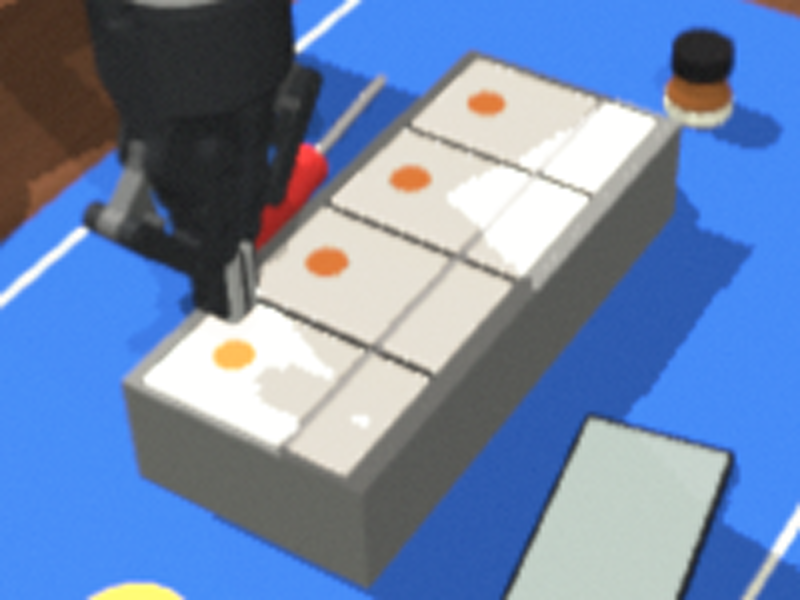

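The tip at crop (232,318) still seems to hover above flap 4's dot at (233,355). I'll check this with depth.

Run:
```python
from h import *
f=grab_frame("scene")
for u,v in [(254,246),(256,247),(258,247),(260,246),(259,243),(262,240),(258,259),(254,236)]: print(u,v,world(f,u,v).round(4))
f=grab_frame("top");cv2.imwrite("pics/t1.png",cv2.resize(f["pixels"][200:320,200:400],None,fx=4,fy=4,interpolation=cv2.INTER_CUBIC))
s=state();print(s["tool_pos"],s["joint_pos"])
```

```text
254 246 [ 0.5051 -0.0702  0.1078]
256 247 [ 0.506  -0.0666  0.1031]
258 247 [ 0.5073 -0.0632  0.101 ]
260 246 [ 0.5099 -0.0608  0.1026]
259 243 [ 0.509  -0.0614  0.1094]
262 240 [ 0.5098 -0.0539  0.1106]
258 259 [ 0.4989 -0.0577  0.0641]
254 236 [ 0.5056 -0.0674  0.1279]
[ 0.49844469 -0.05815183  0.07056067] [-2.64542361e-01 -1.12178098e-01  2.01974351e+00 -6.13522419e-06
  1.23394351e+00  1.30649189e+00]
```

View pics/t1.png

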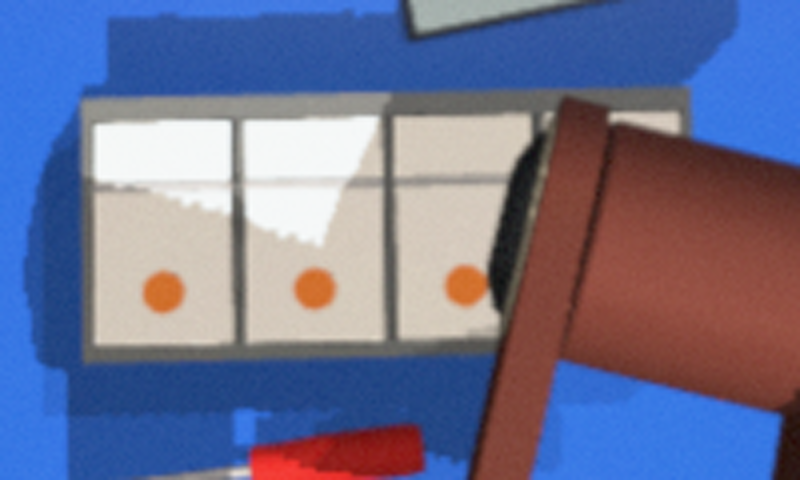

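The picture puts the tip at z≈0.10, about 35 mm above the flap. Depth, pixel geometry and the absence of force all agree, so the "tip 14 mm ahead of the reported TCP" figure doesn't hold here. I'll trust the camera, descend part of the way and compare again.

Request:
send_rows:
  steps:
    - {"translation": [0, 0, 0.2], "delta_rot": [0, 0, 0], "jaw": 0}
    - {"translation": [0, 0, 0.4], "delta_rot": [0, 0, 0], "jaw": 0}
    - {"translation": [0, 0, 0.6], "delta_rot": [0, 0, 0], "jaw": 0}
    - {"translation": [0, 0, 0.8], "delta_rot": [0, 0, 0], "jaw": 0}
    - {"translation": [0, 0, 1.0], "delta_rot": [0, 0, 0], "jaw": 0}
    - {"translation": [0, 0, 1.2], "delta_rot": [0, 0, 0], "jaw": 0}
    - {"translation": [0, 0, 1.2], "delta_rot": [0, 0, 0], "jaw": 0}
    - {"translation": [0, 0, 1.2], "delta_rot": [0, 0, 0], "jaw": 0}

```text
time: 6.65
tool_pos: [0.4984, -0.0581, 0.0584]
tool_rot: [-0.0, 1.0, -0.0, -0.0]
contact_force: [0.8, 0.1, 0.9]
gripper_width: -0.002
grasp_force: 0.0
```

Run:
```python
from h import *
f=grab_frame("scene")
for v in range(236,262,2): print(v,world(f,258,v).round(4),f["pixels"][v,258])
cv2.imwrite("pics/s2.png",cv2.resize(f["pixels"][190:290,210:310],None,fx=6,fy=6,interpolation=cv2.INTER_CUBIC))
```

```text
236 [ 0.5116 -0.0645  0.1284] [39 38 35]
238 [ 0.5116 -0.0652  0.1246] [45 46 42]
240 [ 0.5123 -0.0666  0.1217] [56 57 54]
242 [ 0.5086 -0.0631  0.1127] [126 132 130]
244 [ 0.5083 -0.0633  0.1083] [138 144 142]
246 [ 0.5066 -0.0621  0.1021] [135 140 138]
248 [ 0.5066 -0.0626  0.0979] [130 135 134]
250 [ 0.5073 -0.064   0.0948] [129 134 133]
252 [ 0.5076 -0.0651  0.0912] [113 116 115]
254 [ 0.5058 -0.0637  0.0845] [129 134 133]
256 [ 0.4936 -0.0508  0.063 ] [111 160 236]
258 [ 0.4959 -0.0541  0.062 ] [ 84 173 254]
260 [ 0.5005 -0.0598  0.0642] [ 90 191 255]
```

View pics/s2.png

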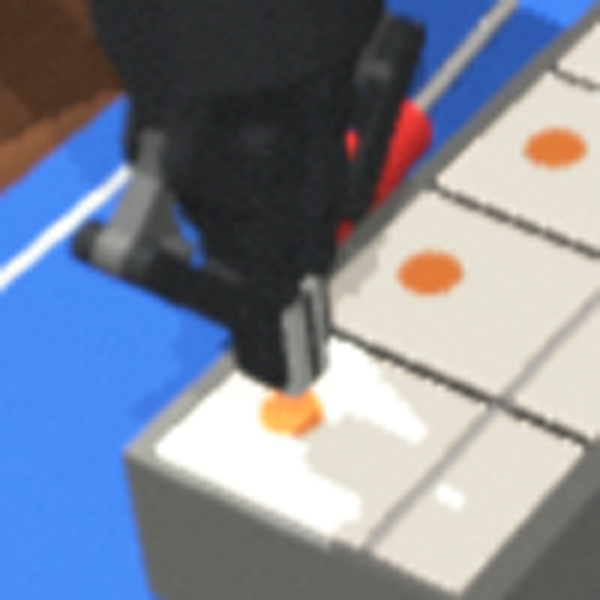

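The tip is now at z≈0.083 (crop px (300,388)) with TCP z 0.058, so there is a consistent offset of about +25 mm. I expect contact at a reported TCP z of about 0.038.

Request:
send_rows:
  steps:
    - {"translation": [0, 0, 0.3], "delta_rot": [0, 0, 0], "jaw": 0}
    - {"translation": [0, 0, 0.6], "delta_rot": [0, 0, 0], "jaw": 0}
    - {"translation": [0, 0, 0.8], "delta_rot": [0, 0, 0], "jaw": 0}
    - {"translation": [0, 0, 1.0], "delta_rot": [0, 0, 0], "jaw": 0}
    - {"translation": [0, 0, 1.2], "delta_rot": [0, 0, 0], "jaw": 0}
    - {"translation": [0, 0, 1.4], "delta_rot": [0, 0, 0], "jaw": 0}
    - {"translation": [0, 0, 1.5], "delta_rot": [0, 0, 0], "jaw": 0}
    - {"translation": [0, 0, 1.5], "delta_rot": [0, 0, 0], "jaw": 0}

```text
time: 7.5
tool_pos: [0.4983, -0.0581, 0.0433]
tool_rot: [-0.0, 1.0, -0.0, -0.0]
contact_force: [-0.7, 0.3, -0.9]
gripper_width: -0.003
grasp_force: 0.0
```

Request:
send_rows:
  steps:
    - {"translation": [0, 0, 0.06], "delta_rot": [0, 0, 0], "jaw": 0}
    - {"translation": [0, 0, 0.12], "delta_rot": [0, 0, 0], "jaw": 0}
    - {"translation": [0, 0, 0.18], "delta_rot": [0, 0, 0], "jaw": 0}
    - {"translation": [0, 0, 0.24], "delta_rot": [0, 0, 0], "jaw": 0}
    - {"translation": [0, 0, 0.3], "delta_rot": [0, 0, 0], "jaw": 0}
    - {"translation": [0, 0, 0.3], "delta_rot": [0, 0, 0], "jaw": 0}
    - {"translation": [0, 0, 0.3], "delta_rot": [0, 0, 0], "jaw": 0}
    - {"translation": [0, 0, 0.3], "delta_rot": [0, 0, 0], "jaw": 0}

```text
time: 8.3
tool_pos: [0.4985, -0.0581, 0.0406]
tool_rot: [0.0, 1.0, -0.0, 0.0]
contact_force: [-1.5, -0.8, 2.4]
gripper_width: -0.005
grasp_force: 1.1
```

Request:
send_rows:
  steps:
    - {"translation": [0, 0, 0.05], "delta_rot": [0, 0, 0], "jaw": 0}
    - {"translation": [0, 0, 0.1], "delta_rot": [0, 0, 0], "jaw": 0}
    - {"translation": [0, 0, 0.15], "delta_rot": [0, 0, 0], "jaw": 0}
    - {"translation": [0, 0, 0.15], "delta_rot": [0, 0, 0], "jaw": 0}
    - {"translation": [0, 0, 0.15], "delta_rot": [0, 0, 0], "jaw": 0}
    - {"translation": [0, 0, 0.15], "delta_rot": [0, 0, 0], "jaw": 0}
    - {"translation": [0, 0, 0.15], "delta_rot": [0, 0, 0], "jaw": 0}
    - {"translation": [0, 0, 0.15], "delta_rot": [0, 0, 0], "jaw": 0}

```text
time: 9.1
tool_pos: [0.4985, -0.0581, 0.039]
tool_rot: [0.0, 1.0, -0.0, 0.0]
contact_force: [0.3, 0.2, 2.4]
gripper_width: 0.0
grasp_force: 0.5
```

Request:
send_rows:
  steps:
    - {"translation": [0, 0, 0.05], "delta_rot": [0, 0, 0], "jaw": 0}
    - {"translation": [0, 0, 0.1], "delta_rot": [0, 0, 0], "jaw": 0}
    - {"translation": [0, 0, 0.15], "delta_rot": [0, 0, 0], "jaw": 0}
    - {"translation": [0, 0, 0.15], "delta_rot": [0, 0, 0], "jaw": 0}
    - {"translation": [0, 0, 0.15], "delta_rot": [0, 0, 0], "jaw": 0}
    - {"translation": [0, 0, 0.15], "delta_rot": [0, 0, 0], "jaw": 0}
    - {"translation": [0, 0, 0.15], "delta_rot": [0, 0, 0], "jaw": 0}
    - {"translation": [0, 0, 0.15], "delta_rot": [0, 0, 0], "jaw": 0}

```text
time: 9.9
tool_pos: [0.4985, -0.0582, 0.0376]
tool_rot: [0.0, 1.0, -0.0, 0.0]
contact_force: [0.0, -0.1, 1.6]
gripper_width: 0.0
grasp_force: 0.8
```

Request:
send_rows:
  steps:
    - {"translation": [0, 0, 0.05], "delta_rot": [0, 0, 0], "jaw": 0}
    - {"translation": [0, 0, 0.1], "delta_rot": [0, 0, 0], "jaw": 0}
    - {"translation": [0, 0, 0.15], "delta_rot": [0, 0, 0], "jaw": 0}
    - {"translation": [0, 0, 0.2], "delta_rot": [0, 0, 0], "jaw": 0}
    - {"translation": [0, 0, 0.2], "delta_rot": [0, 0, 0], "jaw": 0}
    - {"translation": [0, 0, 0.2], "delta_rot": [0, 0, 0], "jaw": 0}
    - {"translation": [0, 0, 0.2], "delta_rot": [0, 0, 0], "jaw": 0}
    - {"translation": [0, 0, 0.2], "delta_rot": [0, 0, 0], "jaw": 0}

```text
time: 10.7
tool_pos: [0.4985, -0.0581, 0.0355]
tool_rot: [0.0, 1.0, -0.0, 0.0]
contact_force: [0.7, -0.3, 2.1]
gripper_width: 0.0
grasp_force: 0.9
```

Flap 4 has yielded over 5 mm at a steady 2 N, so it is the one that rocks. I'll keep pushing it.

Request:
send_rows:
  steps:
    - {"translation": [0, 0, 0.2], "delta_rot": [0, 0, 0], "jaw": 0}
    - {"translation": [0, 0, 0.4], "delta_rot": [0, 0, 0], "jaw": 0}
    - {"translation": [0, 0, 0.6], "delta_rot": [0, 0, 0], "jaw": 0}
    - {"translation": [0, 0, 0.8], "delta_rot": [0, 0, 0], "jaw": 0}
    - {"translation": [0, 0, 1.0], "delta_rot": [0, 0, 0], "jaw": 0}
    - {"translation": [0, 0, 1.2], "delta_rot": [0, 0, 0], "jaw": 0}
    - {"translation": [0, 0, 1.4], "delta_rot": [0, 0, 0], "jaw": 0}
    - {"translation": [0, 0, 1.4], "delta_rot": [0, 0, 0], "jaw": 0}

```text
time: 11.5
tool_pos: [0.4978, -0.058, 0.0209]
tool_rot: [-0.0, 1.0, -0.0, -0.001]
contact_force: [1.2, -1.1, 1.3]
gripper_width: 0.001
grasp_force: 0.3
```

Run:
```python
from h import *
f=grab_frame("scene")
cv2.imwrite("pics/s3.png",cv2.resize(f["pixels"][190:310,210:350],None,fx=5,fy=5,interpolation=cv2.INTER_CUBIC))
```

```text
(no output)
```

View pics/s3.png

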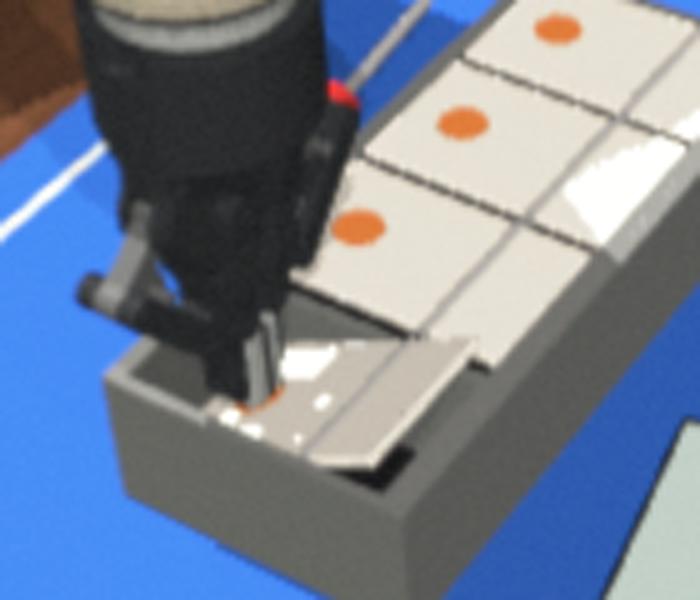

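The picture shows flap 4 well open, with its raised edge at crop (475,340) to (370,465) and the tip on the dot at (258,400). Before the last few millimetres I'll check the linkage clearance over the rim and flap 3.

Run:
```python
from h import *
f=grab_frame("scene")
for u,v in [(228,247),(231,249),(240,252),(250,256),(272,241),(270,243),(274,238)]: print(u,v,f["pixels"][v,u],world(f,u,v).round(3))
for u,v in [(303,259),(285,282),(262,268)]: print("flap",world(f,u,v).round(3))
```

```text
228 247 [82 80 76] [ 0.492 -0.115  0.135]
231 249 [145 146 146] [ 0.498 -0.115  0.134]
240 252 [41 39 39] [ 0.511 -0.11   0.129]
250 256 [42 41 39] [ 0.511 -0.089  0.103]
272 241 [69 73 75] [ 0.512 -0.031  0.091]
270 243 [84 89 91] [ 0.51  -0.034  0.088]
274 238 [150 162 168] [0.49  0.003 0.062]
flap [ 0.573 -0.028  0.076]
flap [ 0.538 -0.038  0.009]
flap [ 0.508 -0.06   0.049]
```

Request:
send_rows:
  steps:
    - {"translation": [0, 0, 0.05], "delta_rot": [0, 0, 0], "jaw": 0}
    - {"translation": [0, 0, 0.1], "delta_rot": [0, 0, 0], "jaw": 0}
    - {"translation": [0, 0, 0.15], "delta_rot": [0, 0, 0], "jaw": 0}
    - {"translation": [0, 0, 0.2], "delta_rot": [0, 0, 0], "jaw": 0}
    - {"translation": [0, 0, 0.2], "delta_rot": [0, 0, 0], "jaw": 0}
    - {"translation": [0, 0, 0.2], "delta_rot": [0, 0, 0], "jaw": 0}
    - {"translation": [0, 0, 0.2], "delta_rot": [0, 0, 0], "jaw": 0}
    - {"translation": [0, 0, 0.2], "delta_rot": [0, 0, 0], "jaw": 0}

```text
time: 12.4
tool_pos: [0.4983, -0.058, 0.0194]
tool_rot: [-0.0, 1.0, -0.0, -0.0]
contact_force: [-0.7, 1.2, 2.2]
gripper_width: 0.002
grasp_force: 0.7
```

There is more than 25 mm of clearance and the angle is about 0.46 rad, so I'm continuing to the stop.

Request:
send_rows:
  steps:
    - {"translation": [0, 0, 0.06], "delta_rot": [0, 0, 0], "jaw": 0}
    - {"translation": [0, 0, 0.12], "delta_rot": [0, 0, 0], "jaw": 0}
    - {"translation": [0, 0, 0.18], "delta_rot": [0, 0, 0], "jaw": 0}
    - {"translation": [0, 0, 0.24], "delta_rot": [0, 0, 0], "jaw": 0}
    - {"translation": [0, 0, 0.3], "delta_rot": [0, 0, 0], "jaw": 0}
    - {"translation": [0, 0, 0.3], "delta_rot": [0, 0, 0], "jaw": 0}
    - {"translation": [0, 0, 0.3], "delta_rot": [0, 0, 0], "jaw": 0}
    - {"translation": [0, 0, 0.3], "delta_rot": [0, 0, 0], "jaw": 0}

```text
time: 13.2
tool_pos: [0.4984, -0.0583, 0.0164]
tool_rot: [0.0, 1.0, -0.0, -0.0]
contact_force: [-0.4, -0.5, 0.6]
gripper_width: 0.001
grasp_force: 0.7
```

Request:
send_rows:
  steps:
    - {"translation": [0, 0, 0.04], "delta_rot": [0, 0, 0], "jaw": 0}
    - {"translation": [0, 0, 0.08], "delta_rot": [0, 0, 0], "jaw": 0}
    - {"translation": [0, 0, 0.12], "delta_rot": [0, 0, 0], "jaw": 0}
    - {"translation": [0, 0, 0.16], "delta_rot": [0, 0, 0], "jaw": 0}
    - {"translation": [0, 0, 0.2], "delta_rot": [0, 0, 0], "jaw": 0}
    - {"translation": [0, 0, 0.2], "delta_rot": [0, 0, 0], "jaw": 0}
    - {"translation": [0, 0, 0.2], "delta_rot": [0, 0, 0], "jaw": 0}
    - {"translation": [0, 0, 0.2], "delta_rot": [0, 0, 0], "jaw": 0}

```text
time: 14.0
tool_pos: [0.4983, -0.0581, 0.0144]
tool_rot: [-0.0, 1.0, -0.0, -0.0]
contact_force: [0.0, -1.0, 2.1]
gripper_width: -0.0
grasp_force: 0.7
```

Run:
```python
from h import *
f=grab_frame("scene"); print(state()["contact_force"])
P=[]
for v in range(255,285):
  for u in range(262,305):
    p=world(f,u,v)
    if .549<p[0]<.578 and -.088<p[1]<-.028 and .06<p[2]<.095: P.append(p)
P=np.array(P);A=np.c_[P[:,:2],np.ones(len(P))]
print(len(P),np.linalg.lstsq(A,P[:,2],rcond=None)[0],P[:,2].max(), np.arctan2(P[:,2]-.062,P[:,0]-.5465)[P[:,0]>.56].mean())
cv2.imwrite("pics/s4.png",cv2.resize(f["pixels"][190:310,210:350],None,fx=5,fy=5,interpolation=cv2.INTER_CUBIC))
```

```text
[ 0.66803542 -0.26218489  1.62921622]
275 [ 0.54960665  0.00115369 -0.23559243] 0.08118249474516825 0.6088955901608346
```

View pics/s4.png

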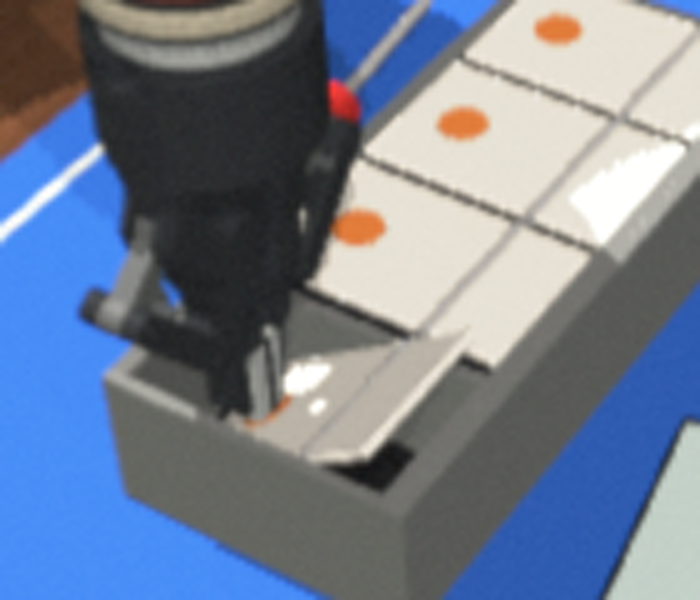

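The flap is wide open, with its raised edge now at crop (465,330). The plane fit gives roughly 0.50–0.6 rad and the force is still only the friction, so the stop isn't reached yet.

Request:
send_rows:
  steps:
    - {"translation": [0, 0, 0.04], "delta_rot": [0, 0, 0], "jaw": 0}
    - {"translation": [0, 0, 0.08], "delta_rot": [0, 0, 0], "jaw": 0}
    - {"translation": [0, 0, 0.12], "delta_rot": [0, 0, 0], "jaw": 0}
    - {"translation": [0, 0, 0.16], "delta_rot": [0, 0, 0], "jaw": 0}
    - {"translation": [0, 0, 0.2], "delta_rot": [0, 0, 0], "jaw": 0}
    - {"translation": [0, 0, 0.2], "delta_rot": [0, 0, 0], "jaw": 0}
    - {"translation": [0, 0, 0.2], "delta_rot": [0, 0, 0], "jaw": 0}
    - {"translation": [0, 0, 0.2], "delta_rot": [0, 0, 0], "jaw": 0}

```text
time: 14.85
tool_pos: [0.4987, -0.0581, 0.0136]
tool_rot: [-0.0, 1.0, -0.0, -0.0]
contact_force: [-2.6, 0.3, 9.5]
gripper_width: 0.001
grasp_force: 4.7
```

The force rose to 9.5 N, which is the cushioned stop. I'm retracting straight up.

Request:
send_rows:
  steps:
    - {"translation": [0, 0, -0.3], "delta_rot": [0, 0, 0], "jaw": 0}
    - {"translation": [0, 0, -1], "delta_rot": [0, 0, 0], "jaw": 0}
    - {"translation": [0, 0, -3], "delta_rot": [0, 0, 0], "jaw": 0}
    - {"translation": [0, 0, -6], "delta_rot": [0, 0, 0], "jaw": 0}
    - {"translation": [0, 0, -10], "delta_rot": [0, 0, 0], "jaw": 0}
    - {"translation": [0, 0, -14], "delta_rot": [0, 0, 0], "jaw": 0}
    - {"translation": [0, 0, -15], "delta_rot": [0, 0, 0], "jaw": 0}
    - {"translation": [0, 0, -15], "delta_rot": [0, 0, 0], "jaw": 0}

```text
time: 15.65
tool_pos: [0.4997, -0.0584, 0.1649]
tool_rot: [0.001, 1.0, -0.0, 0.002]
contact_force: [-0.4, 0.6, -0.3]
gripper_width: -0.002
grasp_force: 0.0
```

Run:
```python
from h import *
s=state();print(s["tool_pos"],s["contact_force"])
f=grab_frame("scene")
P=[]
for v in range(230,290):
  for u in range(230,310):
    p=world(f,u,v)
    if .48<p[0]<.568 and -.08<p[1]<-.036 and .015<p[2]<.085: P.append(p)
P=np.array(P);d=P[:,2]-.0623-np.tan(.58)*(P[:,0]-.5465);P=P[abs(d)<.008]
c=np.linalg.lstsq(np.c_[P[:,:2],np.ones(len(P))],P[:,2],rcond=None)[0];print(len(P),c,np.arctan(c[0]))
cv2.imwrite("pics/s5.png",f["pixels"])
```

```text
[ 0.49969145 -0.05844795  0.16489536] [-0.43749201  0.56460445 -0.30723569]
420 [ 0.71579825  0.00227947 -0.32775031] 0.6212503122253649
```

View pics/s5.png

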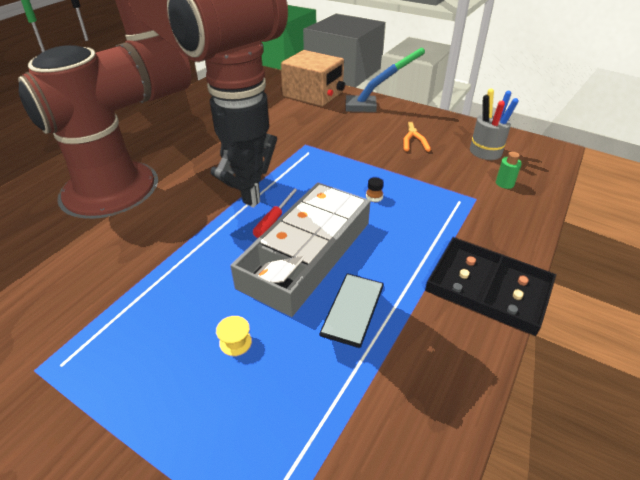

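The plane fit gives 0.62 rad for flap 4 (at px (275,270)), the other three flaps are shut, and the spool, jar, driver and phone haven't moved. The gripper is clear at (250,195), so I'm handing in.

```bash
python3 -c "
from plant import *
print(job_done())"
```

```text
the job is handed in; nothing more can be done
None
```

Flap 4, at the -y end, was the first flap I pressed and the one that rocked; I pushed it to its stop (about 0.62 rad by camera) and left it open, the other three shut, the loose items unmoved in the last picture, and the job is handed in (no verdict returned).

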